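# Put the slicer blade insert away in its latched case

### The job

Put the blade insert that stands in the draining stand away in its case: press the thumb latch so that the lid pops open, stand the insert upright and fully down in the empty front slot and let go of it, then push the lid down until it snaps shut and stays shut. Feel for the latch and do not force it or the case, and leave the pepper mill, tumbler, tin and salt shaker where they are.

Things in the scene. Friction and masses are not known exactly. Their poses are not given: they have to be found in the camera images.
- case: White slicer-blade case, fixed to the hob; origin at the centre of its underside, z up, front with the latch to -x, length along y. Base 100 (x) by 126 (y) mm, walls 4 mm thick and 40 mm high, floor 5 mm thick; with the domed lid shut, its top is 78 mm up (79.5 mm on the middle panel). More than 60 N on it counts as forced.
- front_slot (a point): Middle of the floor of the empty front slot (x = -20 mm in the case's frame, 5 mm up), axes as the case's. The slot runs along y, 14 mm wide between ribs on the end walls, which reach 28 mm above the floor and are bevelled at the top; 118 mm between end walls. The back slot, 40 mm farther along +x, holds an insert like the one to be put away.
- pad_place (a point): Nominal centre of the top of the latch's grey thumb pad (28 by 42 mm, front of the case), 40 mm above the case's underside, axes as the case's. The pad is on a setting screw: its top really rests 8 mm below to 8 mm above this point, so feel for it. Pressed down, it frees the lid after 4 to 8 mm at 4 to 7 N (and drags a fixed finger toward -x) and meets its stop after 10 to 11 mm; it springs back.
- latch: The rocking latch with its thumb pad; origin on its pivot (58 mm in front of the case's centre, 18 mm up), axes as the case's while at rest. It is light: pushing it against its stop with more than 40 N counts as forced.
- lid_hinge (a point): Middle of the lid's hinge axis, which lies along y; x = 50 mm, z = 40 mm in the case's frame, axes as the case's. Outside, the lid is 102 mm from this axis to its front face, 126 mm wide and 38 mm deep.
- lid (a joint): Angle of the lid, rad: 0 shut and latched (rests within 0.02), 1.65 open to its stop. Its spring opens it fully whenever it is neither latched nor held, so it must be brought down in one go (about 2 N at its front edge). In the last 0.15 rad the catch must be pushed past a spring nose (about 7 N at the front edge); it stops dead at -0.03, and then holds by itself.
- lid_front (a point): Point on the outside of the lid's top panel, on its middle line, 85 mm from the hinge axis and 39.5 mm outward of the rim (which lies level with the hinge axis when shut). It turns with the lid: its z is the panel's outward normal, its -x points to the lid's front edge, 17 mm away.
- insert_mid (a point): Centre of the blade insert to be put away: a flat white frame with a ribbed steel blade plate, 10 (its x) by 110 (its y) by 65 (its z) mm, 63 to 117 g, on its long edge in the draining stand, z up; the point is 32.5 mm above the lower edge. Grip it across the 10 mm by its top bar, 18 mm high. Seated, it is 37.5 mm above the case's underside.
- stand: Draining stand, fixed to the hob: steel plate 80 by 120 by 5 mm with two pairs of wire uprights 40 mm high at y = +-38 mm, between which the insert stands along the stand's y. Origin at the centre of its underside.
- pepper_mill: Brown wooden pepper mill, 58 mm across, 150 mm high, behind the work; origin at its underside. Leave it.
- tumbler: Clear drinking glass, 80 mm across, 91 mm high, at the left; origin at its underside. Leave it.
- tin: Round food tin, 75 mm across, 58 mm high, at the right; origin at its underside. Leave it.
- salt_shaker: Salt shaker, 44 mm across, 90 mm high, near the front in the middle; origin at its underside. Leave it.
There are look-alikes about, which are no part of the job. Leave any red look-alike of the part that bears insert_mid alone.

How it is judged:
On the way, in this order (a step that is already met when the one before it is completed fails the run):
1. the latch was pressed and the lid has sprung open (beyond 1.2 rad) (value of joint lid above 1.2 rad), for 0.2 s.
2. the insert stands in the front slot, let go, with the lid still open (value of joint lid above 1 rad and x of insert_mid in the frame of case between -0.026 and -0.014 m and y of insert_mid in the frame of case between -0.008 and 0.008 m and z of insert_mid in the frame of case below 0.041 m and angle between insert_mid's own z axis and vertical below 0.15 rad and contact force between insert and the fingers below 0.1 N), for 0.2 s.
At the end, for the whole second after the job is handed in: The lid is latched shut by itself (within 0.03 rad), and the insert stands inside in the front slot: its centre within 6 mm of the slot's middle plane and 8 mm of its middle lengthwise, no more than 41 mm above the case's underside (37.5 mm when seated), upright within 0.15 rad (value of joint lid below 0.03 rad and x of insert_mid in the frame of case between -0.026 and -0.014 m and y of insert_mid in the frame of case between -0.008 and 0.008 m and z of insert_mid in the frame of case below 0.041 m and angle between insert_mid's own z axis and vertical below 0.15 rad); the robot touches nothing.
It fails at once if the case or its lid is pushed with more than 60 N (contact force between case and anything else above 60 N).
It fails at once if the latch is pushed with more than 40 N (contact force between latch and anything else above 40 N).
It fails at once if the pepper mill, tumbler, tin or salt shaker is moved by more than 30 mm (distance of any of pepper_mill, tumbler, tin, salt_shaker from where it was at the start of the episode above 0.03 m).
It also fails if it takes over 72 s, if anything falls off the work surface, if the arm or the gripper's body presses on something with over 40 N, if the wrist force passes 120 N, or if a joint passes its speed limit or range.

### The arm

A 7-joint arm with a two-finger parallel gripper is mounted at the origin on a cart in front of the work surface, level with it; the furniture and walls round the work are solid. World frame = base frame: x ahead of the robot, y to its left, z up, the work surface at z = 0. Lengths are in m, angles in rad, forces in N, time in s.
With the tool pointing down it reaches from about 0.425 to 0.925 m from the base axis. Payload 6.8 kg.
Tool frame: the origin (TCP) lies between the finger pads; the fingertips stand 25 mm ahead of it and the grasp point (between the pads) lies 6 mm ahead of it; z points along the fingers, y is the line along which they close (so a half turn about z gives the same grasp; the last joint's range is limited). The gripper opens to 85 mm and grips with 20 to 120 N. Pads are 22 mm wide; open, the fingers measure 114 mm over their backs; the gripper's body (76 mm by 85 mm) begins 54 mm behind the grasp point. The pads swing forward as they close: fully open they stand 13 mm farther back than shut.
Start: joints at [1.019, 0.477, 0.022, 1.555, -0.011, 1.109, -0.083], TCP at [0.29, -0.61, 0.256] pointing down, gripper open.
Joint ranges: [-2.96, 2.96], [-0.34, 2.1], [-1.41, 1.46], [0.24, 2.44], [-1.37, 4.51], [0.17, 1.92], [-2.96, 2.96]. Speed limits (rad/s): [2.39, 2.39, 3.14, 3.14, 3.14, 3.14, 3.14].

### API

Orientations are given as a unit quaternion [w, x, y, z].
In Python, from plant import ctrl gives the robot as it stands.
- The arm moves only by the tool carry_out, never from a script. Its argument "series" is a list that holds one entry, the list of rows, each a list of 7 numbers: the shift along the tool's x, y, z in cm, then the turn, a rotation vector about the tool's x, y, z in degrees, then the opening, from 0 (shut) to 1 (fully open). In form: [[[x, y, z, wx, wy, wz, grip], ...]]. A call has 1 to 8 rows; each row is the pose to reach, as a shift and turn from the pose commanded when the call began, along the tool's axes at that moment; what a row does not reach only later rows make up. A row lasts 1/12 s, in which the tool goes at most 41.7 mm and 7.16 degrees, less where a joint would pass 70% of its speed; a pose out of reach is approached as far as the arm can. A call with a gripper value outside its range is refused whole. The fingers move at their own pace and stop on an object; "newtons" is the grip in N (left out, the last holds). Time passes only in rows, so rows that repeat a pose let the fingers close. It gives the time, the measured TCP pose, the force, the opening and the grip force at its end, in the units of the state.
- ctrl.get_state(): the state, without advancing time (a new reading comes with each control period).
- ctrl.grab_frame(name): name is "side" or "top"; returns a dict with "image" (384x512x3 uint8, red, green, blue), "z_map" (384x512 float32, m along the optical axis (not along the pixel's ray), 0 where there is no reading), "vfov" (degrees; the focal length in pixels is half the picture's height over the tangent of half this angle, whatever the lens; pixels are square), "cx", "cy" (the principal point, pixels), "extrinsics" (4x4, takes a point from camera to world coordinates). Camera axes: x right, y up, looking along -z (the intrinsics and any distortion apply to the point x, -y, -z); pixel columns grow to the right and rows downward; lengths in m; the calibration is good to about 2 mm. A picture is of the moment at which its call begins.
- ctrl.hand_in(): hands the job in; it is judged then, once.
The state is a dict: "time": time; "joint_pos": joint angles; "dq": joint speeds; "joint_efforts": joint torques, N m; "tcp_pos": TCP position; "eef_rot": TCP orientation; "wrist_force": force on the tool from outside, world axes, zero at the start; "torque": the same for the moment, N m; "gripper_width": finger opening in m; "finger_force": force on a finger pad.
Only numpy, scipy, OpenCV 4.12 (cv2) and the standard library are available. Lean on these libraries where they do the work, as an engineer would, in place of code of your own. Each camera call takes 0.05 s, during which the arm holds its last target. There are 200 camera calls.

## Working session

There is one attempt and no reset: what is moved stays moved. The work goes in short steps, Python scripts to look and compute and a tool call to move; the robot and the scene stay as the last step left them, time stands still between calls to the robot, and variables do not carry over. Pictures are saved under pics/ and viewed, at most 10 in all, crops included, and the job is handed in when it is done.

Besides the shell and the picture viewer there is one more tool, called after "Request:" as name(argument=value, ...), one argument or row to a line, values as JSON. carry_out: Moves the arm, as the interface text tells. Its arguments: {"type":"object","properties":{"series":{"type":"array"},"newtons":{"type":"number"}},"required":["series"]}

```bash
mkdir -p pics; ls
cat > h.py <<'E'
import numpy as np, cv2
from plant import ctrl
def grab(n):
    f=ctrl.grab_frame(n); np.savez(f'{n}.npz',**{k:np.asarray(v) for k,v in f.items()}); return f
def load(n): return dict(np.load(f'{n}.npz'))
def pts(f):
    z=f['z_map']; H,W=z.shape; F=H/2/np.tan(np.radians(f['vfov'])/2)
    v,u=np.mgrid[:H,:W]; P=np.stack([(u-f['cx'])/F*z,-(v-f['cy'])/F*z,-z,np.ones_like(z)],-1)
    return (P@np.asarray(f['extrinsics']).T)[...,:3]
E
python3 - <<'E'
from h import *
for n in('side','top'):
    f=grab(n); print(n,f.keys(),f['vfov'],f['cx'],f['cy'],np.round(f['extrinsics'],3).tolist(), {k:v for k,v in f.items() if k not in('image','z_map','extrinsics')})
    cv2.imwrite(f'pics/{n}0.png',cv2.resize(f['image'][...,::-1],(800,600)))
print(ctrl.get_state())
E
```

```text
pics
side dict_keys(['image', 'z_map', 'vfov', 'cx', 'cy', 'extrinsics']) 50.297894227634075 256.4474071459119 195.53849952759643 [[-0.993, 0.057, -0.105, 0.461], [-0.12, -0.492, 0.862, 1.171], [-0.003, 0.869, 0.495, 0.744], [0.0, 0.0, 0.0, 1.0]] {'vfov': 50.297894227634075, 'cx': 256.4474071459119, 'cy': 195.53849952759643}
top dict_keys(['image', 'z_map', 'vfov', 'cx', 'cy', 'extrinsics']) 53.13115517898033 251.86480611758392 192.21297124744694 [[0.011, 0.984, -0.178, 0.41], [-1.0, 0.012, 0.003, 0.009], [0.005, 0.178, 0.984, 1.118], [0.0, 0.0, 0.0, 1.0]] {'vfov': 53.13115517898033, 'cx': 251.86480611758392, 'cy': 192.21297124744694}
{'time': 0.1, 'joint_pos': array([ 1.01888753,  0.4776897 ,  0.02236287,  1.5563133 , -0.01147634,
        1.10931713, -0.08310683]), 'dq': array([ 0.00023943, -0.00053854,  0.00040027, -0.00232775,  0.00054868,
        0.00249076,  0.00132241]), 'joint_efforts': array([ 3.73275354e-03, -5.97765362e+01,  1.61326557e+00, -2.81957674e+01,
        1.27972942e-02,  4.98284149e-03, -1.82200887e-05]), 'tcp_pos': array([ 0.28960534, -0.60918776,  0.2554585 ]), 'eef_rot': array([-7.60713832e-04,  9.75479090e-01,  2.20090674e-01, -2.46078998e-04]), 'wrist_force': array([-0.37235115,  1.04419056,  0.7781428 ]), 'torque': array([-0.01287801,  0.05581411, -0.02050223]), 'finger_force': 0.0, 'gripper_width': 0.08572806090937622}
```

View pics/top0.png

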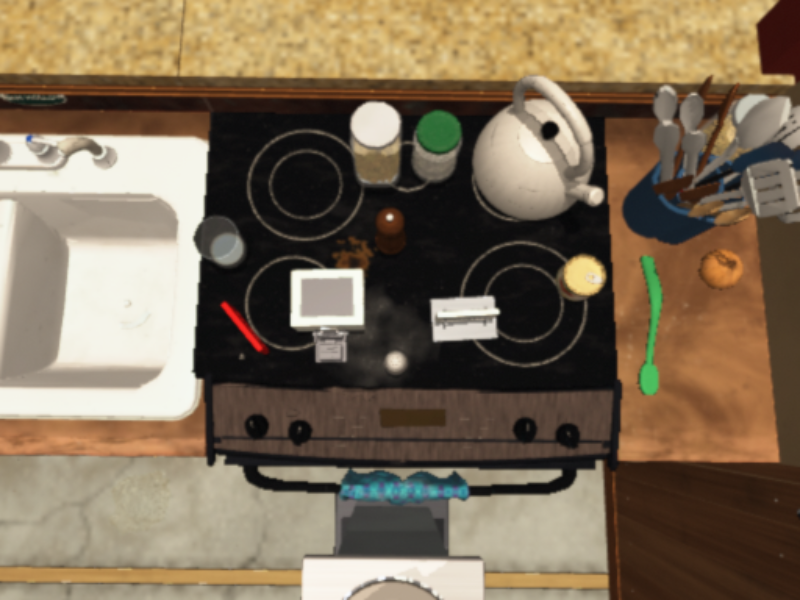

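View pics/side0.png

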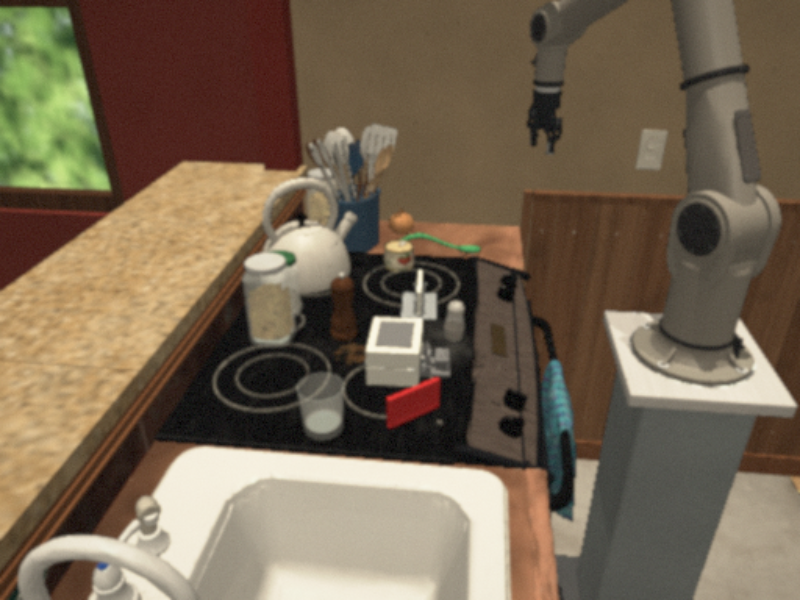

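The top view shows the white case at (328,300) with its grey thumb pad at (330,345). The stand at (464,320) holds a white insert. The mill is at (390,230), tumbler (222,243), tin (582,277) and salt shaker (396,362). Insert candidates: the white one in the stand at (464,312) and a red one at (243,327). The white one in the stand fits the description, and the red one is the look-alike to leave.

Run:
```python
from h import *
f=load('top'); P=pts(f); im=f['image']; hsv=cv2.cvtColor(im,cv2.COLOR_RGB2HSV)
z=P[...,2]; s=0.64
def rect(m,name):
    n,l,st,c=cv2.connectedComponentsWithStats(m.astype(np.uint8))
    if n<2: print(name,'none');return
    k=1+st[1:,4].argmax(); q=P[l==k]
    r=cv2.minAreaRect((q[:,:2]*1000).astype(np.float32)); print(name,len(q),'mm',np.round(r[0],1),np.round(r[1],1),round(r[2],1),'z',np.round(np.percentile(q[:,2],[5,50,95])*1000,1),'mean',np.round(q.mean(0)*1000,1))
v,u=np.mgrid[:384,:512]
def box(a,b,c,d): return (u>a*s)&(u<c*s)&(v>b*s)&(v<d*s)
ok=f['z_map']>0
print('hob z',np.median(z[box(380,270,420,300)&ok]))
C=box(280,260,375,332)&ok
rect(C&(z>.06),'lidtop'); rect(C&(z>.0785)&(z<.09),'panel')
rect(C&(z>.06)&(hsv[...,2]<190),'greypanel')
L=box(310,330,350,368)&ok
rect(L&(z>.02),'pad'); rect(L&(z>.03),'pad30')
for r in range(206,236,2): print(r,np.round(P[r,211]*1000).astype(int), im[r,211])
S=box(425,285,505,350)&ok
rect(S&(z>.055),'insert top'); rect(S&(z>.002)&(z<.02),'plate'); 
for c in range(276,322,3):
    col=P[180:215,c]; q=col[col[:,2]>.058]; print(c,len(q),np.round(q.mean(0)*1000,1) if len(q) else '')
a=cv2.resize(im[180:235,180:325,::-1],None,fx=5.5,fy=5.5,interpolation=cv2.INTER_CUBIC); cv2.imwrite('pics/crop1.png',a)
for n,b in dict(mill=(370,200,410,255),tum=(195,212,250,270),tin=(555,250,610,305),salt=(380,345,412,380),red=(215,295,272,357)).items(): rect(box(*b)&ok&(z>.02),n)
```

```text
hob z -0.0012780481678662525
lidtop 1663 mm [602.2 124.7] [100.7 125.5] 2.0 z [74.4 78.2 81.7] mean [600.6 124.8  78. ]
panel 627 mm [604.4 123.3] [118.5  96.6] 88.3 z [78.6 79.9 82.3] mean [602.1 121.5  80.1]
greypanel 741 mm [603.7 124.9] [65.7 86.1] 1.0 z [75.5 78.9 82.2] mean [602.8 124.3  78.9]
pad 256 mm [522.2 122.6] [52.7 60.4] 1.3 z [21.2 36.  45.4] mean [522.7 121.8  35.1]
pad30 146 mm [510.4 122.1] [28.4 40.1] 2.8 z [32.8 35.7 39.3] mean [510.5 121.8  35.8]
206 [558 117  76] [249 251 244]
208 [553 116  78] [156 150 133]
210 [550 119  52] [172 163 150]
212 [546 119  45] [95 89 83]
214 [541 120  36] [117 109 105]
216 [535 119  41] [78 72 69]
218 [531 121  24] [172 160 153]
220 [524 120  33] [148 138 131]
222 [518 119  37] [164 153 145]
224 [513 119  36] [168 158 149]
226 [507 119  34] [180 168 160]
228 [501 119  38] [178 167 158]
230 [498 121  10] [90 83 80]
232 [493 122   1] [29 27 26]
234 [487 122   1] [21 20 20]
insert top 165 mm [ 578.2 -124.6] [ 10.8 109.4] 4.4 z [60.3 68.3 71.7] mean [ 577.7 -124.5   67.8]
plate 753 mm [ 576.1 -124.2] [124.9 104.9] 87.9 z [ 2.3  4.5 10
[... 178 characters left out ...]
[ 577.4 -111.5   69.4]
297 4 [ 577.5 -119.8   69.2]
300 4 [ 577.8 -128.3   68.1]
303 4 [ 578.  -136.7   67.4]
306 4 [ 578.3 -145.2   66.3]
309 4 [ 580.7 -153.1   69.2]
312 5 [ 546.5 -127.4  279.1]
315 4 [ 581.  -169.8   68.6]
318 4 [ 581.5 -178.6   66. ]
321 0 
mill 428 mm [726.3  15. ] [49.7 48. ] 46.8 z [ 35.5 127.1 139.4] mean [720.   14.9 103.5]
tum 549 mm [704.9 322.7] [79.  76.9] 18.9 z [24.5 60.  90.2] mean [709.5 327.8  59.4]
tin 641 mm [ 652.1 -337.7] [74.4 73.6] 86.1 z [31.8 53.4 57.9] mean [ 650.3 -335.3   51.2]
salt 185 mm [491.4   2.2] [42.5 38.9] 88.9 z [33.  81.2 89.4] mean [489.   2.  71.]
red 186 mm [550.  274.9] [108.5  10.3] 41.2 z [30.1 63.8 67.5] mean [549.2 273.1  59.3]
```

View pics/crop1.png

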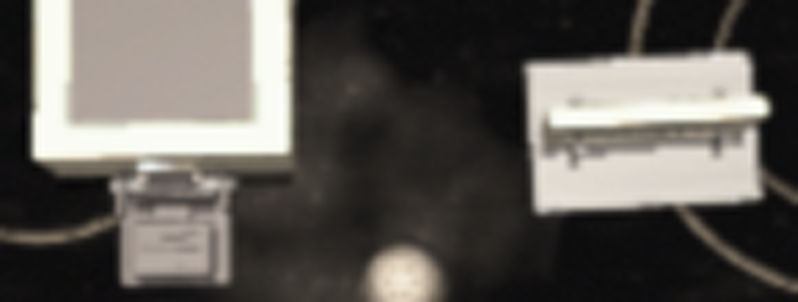

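The crop shows the white insert in the draining stand at crop (655,110), so it is the one to move. The measurements match the stated sizes: insert 109 x 10.8 mm with its top at about 69 mm, lid 125 x 101 mm with its top at 78 mm, pad 40 x 28 mm. The pad's top is at about 36 mm and will be felt for.

```bash
cat > rel.py <<'E'
import sys
from h import *
from scipy.spatial.transform import Rotation as R
def rel(x,y,z,yaw,tilt=0):
    """world TCP target (mm), yaw of tool x (deg) -> row numbers"""
    s=ctrl.get_state(); q=s['eef_rot']; A=R.from_quat([q[1],q[2],q[3],q[0]])
    B=R.from_euler('z',yaw,degrees=True)*R.from_euler('x',180+tilt,degrees=True)
    d=A.inv().apply(np.array([x,y,z])/1000-s['tcp_pos'])*100; w=np.degrees((A.inv()*B).as_rotvec())
    print('t',round(s['time'],2),'tcp',np.round(s['tcp_pos']*1000,1),'F',np.round(s['wrist_force'],1),'w',round(s['gripper_width'],4),'row',np.round(d,2),np.round(w,1),'rows>=',round(max(np.linalg.norm(d)/4.17,np.linalg.norm(w)/7.16),1))
if __name__=='__main__': rel(*map(float,sys.argv[1:]))
E
python3 rel.py 508 122 160 94
```

```text
t 0.1 tcp [ 289.6 -609.2  255.5] F [-0.4  1.   0.8] w 0.0857 row [ 51.12 -56.64   9.63] [ -0.1  -0.  -68.6] rows>= 18.4
```

Request:
carry_out(
  series=[
    [[51, -56.6, 9.5, 0, 0, -68.5, 0], [51, -56.6, 9.5, 0, 0, -68.5, 0], [51, -56.6, 9.5, 0, 0, -68.5, 0], [51, -56.6, 9.5, 0, 0, -68.5, 0], [51, -56.6, 9.5, 0, 0, -68.5, 0], [51, -56.6, 9.5, 0, 0, -68.5, 0], [51, -56.6, 9.5, 0, 0, -68.5, 0], [51, -56.6, 9.5, 0, 0, -68.5, 0]],
  ],
)

```text
time: 0.77
tcp_pos: [0.3842, -0.2906, 0.2147]
eef_rot: [0.0, 0.749, 0.663, -0.0]
wrist_force: [0.9, -0.3, 0.3]
gripper_width: -0.0002
finger_force: 0.0
```

```bash
python3 rel.py 508 122 160 94
```

```text
t 0.77 tcp [ 384.2 -290.6  214.7] F [ 0.9 -0.3  0.3] w -0.0002 row [42.46  7.31  5.47] [ -0.    0.  -10.9] rows>= 10.4
```

Request:
carry_out(
  series=[
    [[42.5, 7.3, 5.5, 0, 0, -11, 0], [42.5, 7.3, 5.5, 0, 0, -11, 0], [42.5, 7.3, 5.5, 0, 0, -11, 0], [42.5, 7.3, 5.5, 0, 0, -11, 0], [42.5, 7.3, 5.5, 0, 0, -11, 0], [42.5, 7.3, 5.5, 0, 0, -11, 0], [42.5, 7.3, 5.5, 0, 0, -11, 0], [42.5, 7.3, 5.5, 0, 0, -11, 0]],
  ],
)

```text
time: 1.43
tcp_pos: [0.4811, 0.0253, 0.1726]
eef_rot: [0.0, 0.684, 0.73, -0.0]
wrist_force: [0.7, -1.0, 0.7]
gripper_width: -0.0002
finger_force: 0.0
```

```bash
python3 rel.py 508 122 90 94
```

```text
t 1.43 tcp [481.1  25.3 172.6] F [ 0.7 -1.   0.7] w -0.0002 row [9.48 3.31 8.25] [-0.   0.  -0.3] rows>= 3.1
```

Request:
carry_out(
  series=[
    [[9.5, 3.3, 1, 0, 0, -0.3, 0], [9.5, 3.3, 1, 0, 0, -0.3, 0], [9.5, 3.3, 1, 0, 0, -0.3, 0], [9.5, 3.3, 5, 0, 0, -0.3, 0], [9.5, 3.3, 9, 0, 0, -0.3, 0], [9.5, 3.3, 9.2, 0, 0, -0.3, 0], [9.5, 3.3, 9.2, 0, 0, -0.3, 0], [9.5, 3.3, 9.2, 0, 0, -0.3, 0]],
  ],
)

```text
time: 2.1
tcp_pos: [0.5084, 0.1205, 0.082]
eef_rot: [0.0, 0.682, 0.731, 0.0]
wrist_force: [0.4, 0.9, 0.7]
gripper_width: 0.0003
finger_force: 0.0
```

```bash
python3 rel.py 508 122 60 94
```

```text
t 2.1 tcp [508.4 120.5  82. ] F [0.4 0.9 0.7] w 0.0003 row [ 0.15 -0.03  2.2 ] [ 0. -0.  0.] rows>= 0.5
```

Request:
carry_out(
  series=[
    [[0.1, 0, 0.2, 0, 0, 0, 0], [0.1, 0, 0.4, 0, 0, 0, 0], [0.1, 0, 0.6, 0, 0, 0, 0], [0.1, 0, 0.8, 0, 0, 0, 0], [0.1, 0, 1.0, 0, 0, 0, 0], [0.1, 0, 1.2, 0, 0, 0, 0], [0.1, 0, 1.3, 0, 0, 0, 0], [0.1, 0, 1.4, 0, 0, 0, 0]],
  ],
)

```text
time: 2.77
tcp_pos: [0.5077, 0.1214, 0.0667]
eef_rot: [-0.0, 0.682, 0.731, -0.0]
wrist_force: [0.6, 0.4, -0.9]
gripper_width: -0.0
finger_force: 0.0
```

Request:
carry_out(
  series=[
    [[0, 0, 0.05, 0, 0, 0, 0], [0, 0, 0.1, 0, 0, 0, 0], [0, 0, 0.15, 0, 0, 0, 0], [0, 0, 0.2, 0, 0, 0, 0], [0, 0, 0.25, 0, 0, 0, 0], [0, 0, 0.3, 0, 0, 0, 0], [0, 0, 0.35, 0, 0, 0, 0], [0, 0, 0.4, 0, 0, 0, 0]],
  ],
)

```text
time: 3.43
tcp_pos: [0.5078, 0.1215, 0.0628]
eef_rot: [0.0, 0.682, 0.731, -0.0]
wrist_force: [-0.0, -0.5, -0.7]
gripper_width: -0.0001
finger_force: 0.0
```

Request:
carry_out(
  series=[
    [[0, 0, 0.05, 0, 0, 0, 0], [0, 0, 0.1, 0, 0, 0, 0], [0, 0, 0.15, 0, 0, 0, 0], [0, 0, 0.2, 0, 0, 0, 0], [0, 0, 0.25, 0, 0, 0, 0], [0, 0, 0.3, 0, 0, 0, 0], [0, 0, 0.35, 0, 0, 0, 0], [0, 0, 0.4, 0, 0, 0, 0]],
  ],
)

```text
time: 4.1
tcp_pos: [0.5072, 0.1214, 0.0587]
eef_rot: [-0.0, 0.682, 0.732, -0.0]
wrist_force: [-5.1, 0.1, 4.6]
gripper_width: 0.0
finger_force: 2.2
```

Request:
carry_out(
  series=[
    [[0, -0.02, 0.04, 0, 0, 0, 0], [0, -0.04, 0.08, 0, 0, 0, 0], [0, -0.06, 0.12, 0, 0, 0, 0], [0, -0.08, 0.16, 0, 0, 0, 0], [0, -0.1, 0.2, 0, 0, 0, 0], [0, -0.1, 0.2, 0, 0, 0, 0]],
  ],
)

```text
time: 4.6
tcp_pos: [0.5067, 0.1214, 0.0568]
eef_rot: [-0.0, 0.682, 0.732, -0.0]
wrist_force: [-3.7, 0.5, 3.4]
gripper_width: -0.0006
finger_force: 1.9
```

Run:
```python
from h import *
f=grab('side'); P=pts(f); z=P[...,2]
m=(P[...,0]>.55)&(P[...,0]<.75)&(P[...,1]>.06)&(P[...,1]<.19)&(z>.05); print(np.percentile(z[m],[50,95,99]))
```

```text
[0.08007594 0.36863409 0.38989943]
```

Request:
carry_out(
  series=[
    [[0, -0.02, 0.04, 0, 0, 0, 0], [0, -0.04, 0.08, 0, 0, 0, 0], [0, -0.06, 0.12, 0, 0, 0, 0], [0, -0.08, 0.16, 0, 0, 0, 0], [0, -0.1, 0.2, 0, 0, 0, 0], [0, -0.1, 0.2, 0, 0, 0, 0]],
  ],
)

```text
time: 5.15
tcp_pos: [0.5061, 0.1214, 0.0549]
eef_rot: [0.0, 0.682, 0.731, 0.0]
wrist_force: [-2.3, -0.7, 4.2]
gripper_width: 0.0002
finger_force: 2.1
```

Request:
carry_out(
  series=[
    [[0, -0.02, 0.04, 0, 0, 0, 0], [0, -0.04, 0.08, 0, 0, 0, 0], [0, -0.06, 0.12, 0, 0, 0, 0], [0, -0.08, 0.16, 0, 0, 0, 0], [0, -0.1, 0.2, 0, 0, 0, 0], [0, -0.1, 0.2, 0, 0, 0, 0]],
  ],
)

```text
time: 5.65
tcp_pos: [0.5053, 0.1213, 0.053]
eef_rot: [0.0, 0.682, 0.731, 0.0]
wrist_force: [0.5, 0.6, 3.2]
gripper_width: -0.0001
finger_force: 1.7
```

Run:
```python
from h import *
f=grab('top'); P=pts(f); z=P[...,2]
m=(P[...,0]>.6)&(P[...,0]<.75)&(P[...,1]>.06)&(P[...,1]<.19)&(z>.03)&(z<.25); print(np.percentile(z[m],[5,50,95,99]))
```

```text
[0.0372268  0.07133055 0.14220464 0.14780944]
```

The lid has sprung open: the height over the case now reaches 0.148 m. I'll raise the arm, move it towards the stand and look.

Request:
carry_out(
  series=[
    [[0, 0, -4, 0, 0, 0, 0], [0, 0, -8, 0, 0, 0, 0.3], [0, 0, -11, 0, 0, 0, 0.4], [-4, 0, -11, 0, 0, 0, 0.4], [-8, 0.5, -11, 0, 0, 0, 0.4], [-12, 1, -11, 0, 0, 0, 0.4], [-16, 2, -11, 0, 0, 0, 0.4], [-20, 3, -11, 0, 0, 0, 0.4]],
  ],
)

```text
time: 6.37
tcp_pos: [0.5488, -0.0783, 0.1629]
eef_rot: [0.0, 0.682, 0.732, -0.0]
wrist_force: [1.0, 0.6, -0.2]
gripper_width: 0.0344
finger_force: 0.0
```

```bash
python3 - <<'E'
from h import *
f=grab('top'); P=pts(f); im=f['image']; s=.64
cv2.imwrite('pics/open1.png',cv2.resize(im[140:240,165:285,::-1],None,fx=6,fy=6,interpolation=cv2.INTER_CUBIC))
z=P[...,2]; v,u=np.mgrid[:384,:512]; ok=(f['z_map']>0)&(u>170)&(u<280)&(v>140)&(v<240)
for lo,hi in((.036,.048),(.06,.076),(.11,.17)):
    m=ok&(z>lo)&(z<hi)&(P[...,1]>.05)&(P[...,0]>.545)&(im.min(2)>110); n,l,st,c=cv2.connectedComponentsWithStats(m.astype(np.uint8)); 
    for k in range(1,n):
        if st[k,4]<25: continue
        q=P[l==k]; r=cv2.minAreaRect((q[:,:2]*1000).astype(np.float32)); print(lo,st[k].tolist(),np.round(r[0],1),np.round(r[1],1),round(r[2],1))
# case-top points across columns
for c in (195,205,215,225): print(c,[ (r,*np.round(P[r,c]*1000).astype(int)) for r in range(168,212,2)])
E
python3 rel.py 578 -124.5 110 94
```

```text
0.036 [188, 163, 45, 48, 541] [620.6 125.3] [134.5 126.1] 2.3
0.036 [219, 194, 14, 16, 48] [576.9  79.6] [43.4 36.8] 1.0
0.06 [190, 182, 39, 5, 157] [622.5 125.1] [ 10.2 106.3] 1.2
0.11 [183, 150, 48, 17, 671] [675.5 125.9] [ 46.7 124.2] 2.8
195 [(168, np.int64(673), np.int64(170), np.int64(41)), (170, np.int64(667), np.int64(169), np.int64(44)), (172, np.int64(661), np.int64(169), np.int64(45)), (174, np.int64(655), np.int64(169), np.int64(42)), (176, np.int64(649), np.int64(168), np.int64(45)), (178, np.int64(648), np.int64(171), np.int64(23)), (180, np.int64(646), np.int64(174), np.int64(1)), (182, np.int64(626), np.int64(164), np.int64(69)), (184, np.int64(621), np.int64(164), np.int64(69)), (186, np.int64(617), np.int64(165), np.int64(57)), (188, np.int64(617), np.int64(170), np.int64(27)), (190, np.int64(615), np.int64(172), np.int64(9)), (192, np.int64(609), np.int64(172), np.int64(7)), (194, np.int64(604), np.int64(172), np.int64(5)), (196, np.int64(598), np.int64(173), np.int64(0)), (198, np.int64(590), np.int64(170), np.int64(15)), (200, np.int64(586), np.int64(172), np.int
[... 2998 characters left out ...]
188, np.int64(620), np.int64(84), np.int64(17)), (190, np.int64(617), np.int64(84), np.int64(2)), (192, np.int64(610), np.int64(84), np.int64(5)), (194, np.int64(604), np.int64(84), np.int64(7)), (196, np.int64(599), np.int64(84), np.int64(4)), (198, np.int64(593), np.int64(84), np.int64(4)), (200, np.int64(588), np.int64(84), np.int64(-1)), (202, np.int64(581), np.int64(83), np.int64(6)), (204, np.int64(574), np.int64(83), np.int64(8)), (206, np.int64(568), np.int64(83), np.int64(8)), (208, np.int64(559), np.int64(81), np.int64(38)), (210, np.int64(555), np.int64(82), np.int64(24))]
t 6.42 tcp [550.9 -88.8 162.7] F [ 3.5 -8.5 -0.4] w 0.034 row [-3.7   2.48  5.29] [ 0.1  0.3 -0.6] rows>= 1.7
```

View pics/open1.png

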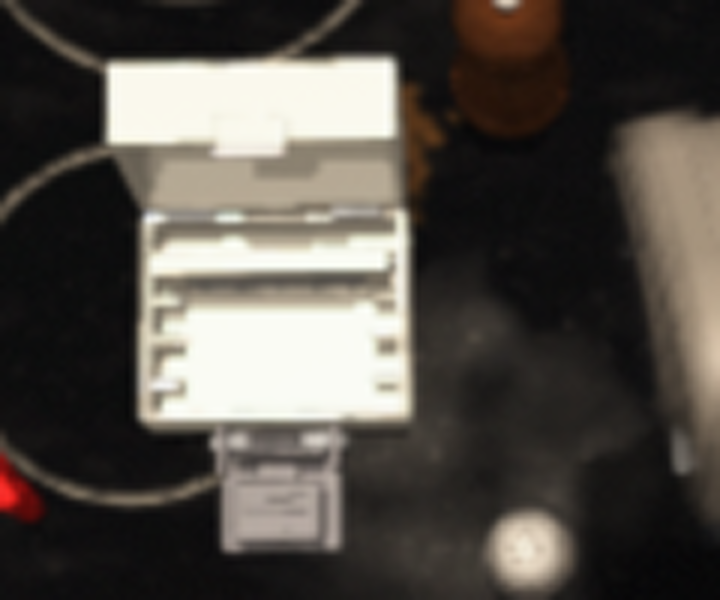

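The picture shows the lid fully open at crop (250,100). The back insert is in place at (270,262), and the empty front slot's ribs are at about (165,365) and (388,365). The front slot centre works out near (582.5, 124) mm. Next I hover over the insert.

Request:
carry_out(
  series=[
    [[-3, 1.5, 0, 0, 0, 0, 0.4], [-5, 2.5, 2, 0, 0, 0, 0.4], [-5, 2.5, 4, 0, 0, 0, 0.4], [-5, 2.5, 4.7, 0, 0, 0, 0.4], [-5, 2.5, 4.7, 0, 0, 0, 0.4], [-5, 2.5, 4.7, 0, 0, 0, 0.4], [-5, 2.5, 4.7, 0, 0, 0, 0.4], [-5, 2.5, 4.7, 0, 0, 0, 0.4]],
  ],
)

```text
time: 7.08
tcp_pos: [0.5779, -0.1234, 0.1172]
eef_rot: [0.001, 0.681, 0.732, 0.001]
wrist_force: [0.2, -0.0, -0.4]
gripper_width: 0.0346
finger_force: 0.0
```

```bash
python3 rel.py 578 -124.5 74 94
```

```text
t 7.08 tcp [ 577.9 -123.4  117.2] F [ 0.2 -0.  -0.4] w 0.0346 row [-0.11 -0.    4.32] [0.1 0.  0.1] rows>= 1.0
```

Request:
carry_out(
  newtons=40,
  series=[
    [[-0.1, 0, 1.5, 0, 0, 0, 0.4], [-0.1, 0, 3, 0, 0, 0, 0.4], [-0.1, 0, 4, 0, 0, 0, 0.4], [-0.1, 0, 4.3, 0, 0, 0, 0.4], [-0.1, 0, 4.3, 0, 0, 0, 0.4], [-0.1, 0, 4.3, 0, 0, 0, 0], [-0.1, 0, 4.3, 0, 0, 0, 0], [-0.1, 0, 4.3, 0, 0, 0, 0]],
  ],
)

```text
time: 7.75
tcp_pos: [0.5781, -0.1253, 0.0738]
eef_rot: [0.001, 0.682, 0.731, 0.001]
wrist_force: [-0.2, 0.2, 4.3]
gripper_width: 0.0094
finger_force: 41.7
```

Request:
carry_out(
  series=[
    [[0, 0, 0, 0, 0, 0, 0], [0, 0, 0, 0, 0, 0, 0], [0, 0, 0, 0, 0, 0, 0]],
  ],
)

```text
time: 8.0
tcp_pos: [0.5782, -0.1252, 0.0738]
eef_rot: [0.001, 0.682, 0.732, 0.001]
wrist_force: [0.2, 0.6, 5.7]
gripper_width: 0.0092
finger_force: 41.9
```

Gripped at 9.3 mm. Lifting it clear.

Request:
carry_out(
  series=[
    [[0, 0, -2, 0, 0, 0, 0], [0, 0, -5, 0, 0, 0, 0], [0, 0, -8, 0, 0, 0, 0], [0, 0, -9, 0, 0, 0, 0], [0, 0, -9, 0, 0, 0, 0], [0, 0, -9, 0, 0, 0, 0]],
  ],
)

```text
time: 8.5
tcp_pos: [0.5768, -0.1255, 0.1625]
eef_rot: [0.0, 0.682, 0.731, -0.0]
wrist_force: [-0.1, -0.2, -1.1]
gripper_width: 0.0092
finger_force: 41.0
```

```bash
python3 rel.py 582.5 123.5 164 92
```

```text
t 8.5 tcp [ 576.8 -125.5  162.5] F [-0.1 -0.2 -1.1] w 0.0092 row [24.8   2.3  -0.16] [-0.  0.  2.] rows>= 6.0
```

Request:
carry_out(
  series=[
    [[2, 0.2, 0, 0, 0, 0, 0], [5, 0.5, 0, 0, 0, 0.5, 0], [9, 0.9, 0, 0, 0, 1, 0], [13, 1.2, 0, 0, 0, 1, 0], [17, 1.6, 0, 0, 0, 1.5, 0], [21, 2, 0, 0, 0, 2, 0], [23.5, 2.2, 0, 0, 0, 2, 0], [24.8, 2.3, 0, 0, 0, 2, 0]],
  ],
)

```text
time: 9.17
tcp_pos: [0.5808, 0.1287, 0.1608]
eef_rot: [-0.002, 0.692, 0.722, -0.001]
wrist_force: [-0.3, -0.1, -0.4]
gripper_width: 0.0092
finger_force: 41.0
```

Request:
carry_out(
  series=[
    [[0, 0, 0, 0, 0, 0, 0], [0, 0, 0, 0, 0, 0, 0], [0, 0, 0, 0, 0, 0, 0]],
  ],
)

```text
time: 9.42
tcp_pos: [0.5825, 0.121, 0.1616]
eef_rot: [-0.0, 0.695, 0.719, -0.001]
wrist_force: [-0.5, 0.1, -1.0]
gripper_width: 0.0094
finger_force: 41.0
```

Run:
```python
from h import *
from rel import rel
f=grab('side'); im=f['image']; P=pts(f); cv2.imwrite('pics/side2.png',cv2.resize(im[150:260,200:330,::-1],None,fx=5,fy=5,interpolation=cv2.INTER_CUBIC))
# lower part of the insert
m=(P[...,0]>.55)&(P[...,0]<.61)&(P[...,1]>.06)&(P[...,1]<.19)&(P[...,2]>.085)&(P[...,2]<.125)&(f['z_map']>0)
q=P[m]*1000; print(len(q), np.round(q.min(0)),np.round(q.max(0)),np.round(np.median(q,0),1))
rel(582.5,123.5,74,92)
```

```text
54 [576.  69.  94.] [585. 177. 125.] [578.3 170.  107.3]
t 9.47 tcp [582.8 120.8 162. ] F [-0.4 -0.8 -0.7] w 0.0089 row [ 0.29 -0.01  8.79] [-0.1  0.1 -0.2] rows>= 2.1
```

View pics/side2.png

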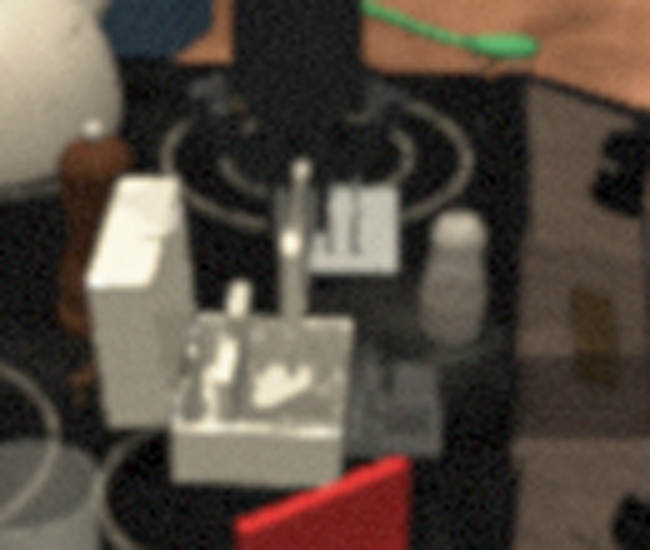

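The side view shows the insert hanging upright above the case (crop 293,250) and square to it. The lid is open at (140,290). Lowering to just above the ribs.

Request:
carry_out(
  series=[
    [[0.3, 0, 1, 0, 0, -0.2, 0], [0.3, 0, 2.5, 0, 0, -0.2, 0], [0.3, 0, 4, 0, 0, -0.2, 0], [0.3, 0, 4.8, 0, 0, -0.2, 0], [0.3, 0, 5.1, 0, 0, -0.2, 0], [0.3, 0, 5.1, 0, 0, -0.2, 0], [0.3, 0, 5.1, 0, 0, -0.2, 0]],
  ],
)

```text
time: 10.05
tcp_pos: [0.583, 0.1265, 0.1121]
eef_rot: [0.0, 0.693, 0.721, 0.0]
wrist_force: [0.5, 0.4, -0.1]
gripper_width: 0.009
finger_force: 40.9
```

Request:
carry_out(
  series=[
    [[0, 0, 0.2, 0, 0, 0, 0], [0, 0, 0.4, 0, 0, 0, 0], [0, 0, 0.6, 0, 0, 0, 0], [0, 0, 0.8, 0, 0, 0, 0], [0, 0, 1.0, 0, 0, 0, 0], [0, 0, 1.0, 0, 0, 0, 0]],
  ],
)

```text
time: 10.55
tcp_pos: [0.5825, 0.1267, 0.1014]
eef_rot: [-0.0, 0.693, 0.721, -0.0]
wrist_force: [-1.3, -0.3, -0.9]
gripper_width: 0.0089
finger_force: 40.9
```

Request:
carry_out(
  series=[
    [[-0.15, 0, 0, 0, 0, 0, 0], [-0.3, 0, 0.1, 0, 0, 0, 0], [-0.3, 0, 0.3, 0, 0, 0, 0], [-0.3, 0, 0.5, 0, 0, 0, 0], [-0.3, 0, 0.7, 0, 0, 0, 0], [-0.3, 0, 0.9, 0, 0, 0, 0], [-0.3, 0, 1.0, 0, 0, 0, 0]],
  ],
)

```text
time: 11.13
tcp_pos: [0.5827, 0.1237, 0.0915]
eef_rot: [-0.0, 0.693, 0.721, -0.0]
wrist_force: [0.2, 0.6, -0.5]
gripper_width: 0.0086
finger_force: 40.9
```

Request:
carry_out(
  series=[
    [[0, 0, 0.2, 0, 0, 0, 0], [0, 0, 0.4, 0, 0, 0, 0], [0, 0, 0.6, 0, 0, 0, 0], [0, 0, 0.8, 0, 0, 0, 0], [0, 0, 1.0, 0, 0, 0, 0], [0, 0, 1.2, 0, 0, 0, 0], [0, 0, 1.4, 0, 0, 0, 0], [0, 0, 1.5, 0, 0, 0, 0]],
  ],
)

```text
time: 11.8
tcp_pos: [0.5827, 0.1237, 0.0766]
eef_rot: [-0.0, 0.693, 0.721, -0.0]
wrist_force: [-0.5, -0.5, -0.5]
gripper_width: 0.0094
finger_force: 40.9
```

Request:
carry_out(
  series=[
    [[0, 0, 0.05, 0, 0, 0, 0], [0, 0, 0.1, 0, 0, 0, 0], [0, 0, 0.15, 0, 0, 0, 0], [0, 0, 0.2, 0, 0, 0, 0], [0, 0, 0.2, 0, 0, 0, 0]],
  ],
)

```text
time: 12.22
tcp_pos: [0.5828, 0.1237, 0.0749]
eef_rot: [0.0, 0.693, 0.721, -0.0]
wrist_force: [0.0, 0.3, -0.8]
gripper_width: 0.009
finger_force: 40.9
```

Request:
carry_out(
  series=[
    [[0, 0, 0.05, 0, 0, 0, 0], [0, 0, 0.1, 0, 0, 0, 0], [0, 0, 0.1, 0, 0, 0, 0]],
  ],
)

```text
time: 12.47
tcp_pos: [0.5829, 0.1238, 0.0739]
eef_rot: [0.0, 0.693, 0.721, 0.0]
wrist_force: [0.7, -0.7, -0.7]
gripper_width: 0.0092
finger_force: 41.0
```

Request:
carry_out(
  series=[
    [[0, 0, 0, 0, 0, 0, 0.15], [0, 0, 0, 0, 0, 0, 0.25], [0, 0, 0, 0, 0, 0, 0.25], [0, 0, 0, 0, 0, 0, 0.25], [0, 0, 0, 0, 0, 0, 0.25], [0, 0, 0, 0, 0, 0, 0.25], [0, 0, 0, 0, 0, 0, 0.25]],
  ],
)

```text
time: 13.05
tcp_pos: [0.5828, 0.1237, 0.0739]
eef_rot: [0.0, 0.693, 0.721, -0.0]
wrist_force: [0.0, -0.7, -0.1]
gripper_width: 0.0214
finger_force: 0.0
```

Request:
carry_out(
  series=[
    [[0, 0, -1, 0, 0, 0, 0.25], [0, 0, -3, 0, 0, 0, 0.25], [0, 0, -7, 0, 0, 0, 0.25], [0, 0, -11, 0, 0, 0, 0.2], [0, 0, -15, 0, 0, 0, 0], [0, 0, -15, 0, 0, 0, 0], [-4, 0, -15, 0, 0, 0, 0], [-8, 0, -15, 0, 0, 0, 0]],
  ],
)

```text
time: 13.72
tcp_pos: [0.5863, 0.0463, 0.226]
eef_rot: [0.001, 0.691, 0.723, 0.002]
wrist_force: [1.6, -1.9, -1.1]
gripper_width: -0.0006
finger_force: 0.0
```

Request:
carry_out(
  series=[
    [[-4, 0, 0, 0, 0, 0, 0], [-8, 0, 0, 0, 0, 0, 0], [-9, 0, 0, 0, 0, 0, 0], [-9, 0, 0, 0, 0, 0, 0]],
  ],
)

```text
time: 14.05
tcp_pos: [0.5893, -0.0516, 0.224]
eef_rot: [0.001, 0.696, 0.718, -0.001]
wrist_force: [0.4, 0.2, 0.3]
gripper_width: 0.0002
finger_force: 0.0
```

Run:
```python
from h import *
from rel import rel
f=grab('top'); P=pts(f); im=f['image']; z=P[...,2]
cv2.imwrite('pics/open2.png',cv2.resize(im[140:240,165:285,::-1],None,fx=6,fy=6,interpolation=cv2.INTER_CUBIC))
ok=(f['z_map']>0)&(P[...,1]>.05)&(P[...,1]<.2)
for a,b,lo,hi in((.57,.6,.055,.085),(.605,.64,.055,.085),(.63,.73,.1,.18)):
    q=P[ok&(P[...,0]>a)&(P[...,0]<b)&(z>lo)&(z<hi)]*1000; r=cv2.minAreaRect(q[:,:2].astype(np.float32)); print(len(q),np.round(r[0],1),np.round(r[1],1),round(r[2],1),np.round(np.percentile(q[:,2],[5,50,95])),np.round([q[:,0].min(),q[:,0].max()]))
rel(735,124,200,92)
```

```text
166 [583.5 123.1] [ 11.1 107.9] 2.0 [58. 68. 72.] [576. 588.]
172 [622.8 123.9] [ 10.4 108. ] 1.5 [58. 69. 72.] [616. 627.]
689 [675.6 126.8] [ 46.9 126.1] 2.9 [134. 139. 145.] [652. 701.]
t 14.1 tcp [589.4 -48.1 224.2] F [0.6 0.8 0.5] w 0.0001 row [16.69 15.15  2.42] [ 0.  0. -0.] rows>= 5.4
```

View pics/open2.png

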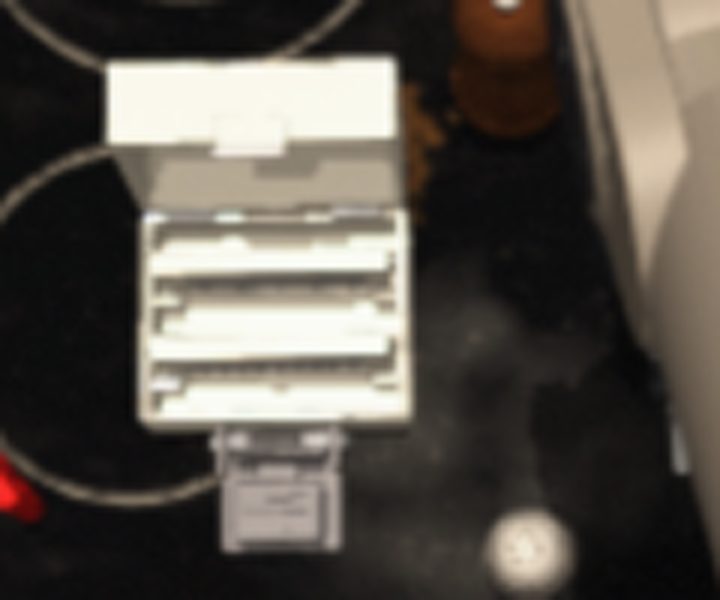

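The insert stands seated in the front slot at crop (270,347). Its centre measures (583.5, 123.1) mm, its height matches the back insert's, and the lid is still open at (250,100). Now I move behind the lid.

Request:
carry_out(
  series=[
    [[4, 3.5, 0, 0, 0, 0, 0], [6, 6, 0, 0, 0, 0, 0], [8, 9, 0, 0, 0, 0, 0], [11, 12, 0, 0, 0, 0, 0], [14, 14.5, 0, 0, 0, 0, 0], [17, 15.7, 0, 0, 0, 0, 0], [17, 15.7, 0, 0, 0, 0, 0], [17, 15.7, 0, 0, 0, 0, 0]],
  ],
)

```text
time: 14.77
tcp_pos: [0.7387, 0.1366, 0.2236]
eef_rot: [-0.002, 0.691, 0.723, 0.001]
wrist_force: [0.0, -0.7, -0.5]
gripper_width: 0.0003
finger_force: 0.0
```

Run:
```python
from rel import *
rel(740,125,140,92)
H=np.array([652.8,40]);r=88;n=39.5
for p in np.linspace(1.65,0,23):
    c=H+r*np.array([-np.cos(p),np.sin(p)])+n*np.array([np.sin(p),np.cos(p)])
    print(round(p,3),'tcp x,z',np.round(c+[12,25],0), 'rel cm from (740,140): y,z', np.round([(c[0]+12-740)/10,-(c[1]+25-140)/10],1))
```

```text
t 14.77 tcp [738.7 136.6 223.6] F [ 0.  -0.7 -0.5] w 0.0003 row [-1.19  0.09  8.36] [-0.  -0.2  0.7] rows>= 2.0
1.65 tcp x,z [711. 150.] rel cm from (740,140): y,z [-2.9 -1. ]
1.575 tcp x,z [705. 153.] rel cm from (740,140): y,z [-3.5 -1.3]
1.5 tcp x,z [698. 156.] rel cm from (740,140): y,z [-4.2 -1.6]
1.425 tcp x,z [691. 158.] rel cm from (740,140): y,z [-4.9 -1.8]
1.35 tcp x,z [684. 160.] rel cm from (740,140): y,z [-5.6 -2. ]
1.275 tcp x,z [677. 161.] rel cm from (740,140): y,z [-6.3 -2.1]
1.2 tcp x,z [670. 161.] rel cm from (740,140): y,z [-7.  -2.1]
1.125 tcp x,z [662. 161.] rel cm from (740,140): y,z [-7.8 -2.1]
1.05 tcp x,z [655. 161.] rel cm from (740,140): y,z [-8.5 -2.1]
0.975 tcp x,z [648. 160.] rel cm from (740,140): y,z [-9.2 -2. ]
0.9 tcp x,z [641. 158.] rel cm from (740,140): y,z [-9.9 -1.8]
0.825 tcp x,z [634. 156.] rel cm from (740,140): y,z [-10.6  -1.6]
0.75 tcp x,z [627. 154.] rel cm from (740,140): y,z [-11.3  -1.4]
0.675 tcp x,z [621. 151.] rel cm from (740,140): y,z [-11.9  -1.1]
0.6 tcp x,z [614. 147.] rel cm from (740,140): y,z [-12.6  -0.7]
0.525 tcp x,z [608. 143.] rel cm from (740,140): y,z [-13.2  -0.3]
0.45 tcp x,z [603. 139.] rel cm from (740,140): y,z [-13.7   0.1]
0.375 tcp x,z [597. 134.] rel cm from (740,140): y,z [-14.3   0.6]
0.3 tcp x,z [592. 129.] rel cm from (740,140): y,z [-14.8   1.1]
0.225 tcp x,z [588. 123.] rel cm from (740,140): y,z [-15.2   1.7]
0.15 tcp x,z [584. 117.] rel cm from (740,140): y,z [-15.6   2.3]
0.075 tcp x,z [580. 111.] rel cm from (740,140): y,z [-16.    2.9]
0.0 tcp x,z [577. 104.] rel cm from (740,140): y,z [-16.3   3.6]
```

Request:
carry_out(
  series=[
    [[-0.5, 0, 0, 0, 0, 0, 0], [-0.8, 0, 2, 0, 0, 0, 0], [-0.8, 0, 5, 0, 0, 0, 0], [-0.8, 0, 7.5, 0, 0, 0, 0], [-0.8, 0, 7.9, 0, 0, 0, 0], [-0.8, 0, 7.9, 0, 0, 0, 0], [-0.8, 0, 7.9, 0, 0, 0, 0]],
  ],
)

```text
time: 15.35
tcp_pos: [0.7406, 0.1211, 0.1464]
eef_rot: [0.0, 0.694, 0.72, 0.001]
wrist_force: [0.7, 1.1, -0.0]
gripper_width: -0.0
finger_force: 0.0
```

```bash
python3 rel.py 740 125 140 92
```

```text
t 15.35 tcp [740.6 121.1 146.4] F [ 0.7  1.1 -0. ] w -0.0 row [ 0.39 -0.04  0.64] [ 0.1 -0.   0.2] rows>= 0.2
```

Request:
carry_out(
  series=[
    [[0.4, -2, -0.2, 0, 0, 0, 0], [0.4, -3, -0.4, 0, 0, 0, 0], [0.4, -3.6, -0.7, 0, 0, 0, 0], [0.4, -4.3, -1, 0, 0, 0, 0], [0.4, -5, -1.2, 0, 0, 0, 0], [0.4, -5.7, -1.4, 0, 0, 0, 0], [0.4, -6.4, -1.5, 0, 0, 0, 0], [0.4, -7.1, -1.5, 0, 0, 0, 0]],
  ],
)

```text
time: 16.02
tcp_pos: [0.6689, 0.123, 0.1608]
eef_rot: [0.001, 0.693, 0.721, 0.001]
wrist_force: [1.2, 0.0, 2.4]
gripper_width: 0.0001
finger_force: 1.0
```

Run:
```python
from rel import *
f=grab('side'); im=f['image']; cv2.imwrite('pics/side3.png',cv2.resize(im[150:260,200:330,::-1],None,fx=5,fy=5,interpolation=cv2.INTER_CUBIC))
rel(669,125,161,92)
```

```text
t 16.07 tcp [667.3 123.  160.2] F [-1.2  0.3  0.6] w -0.0001 row [ 0.19  0.18 -0.08] [-0.   0.   0.2] rows>= 0.1
```

View pics/side3.png

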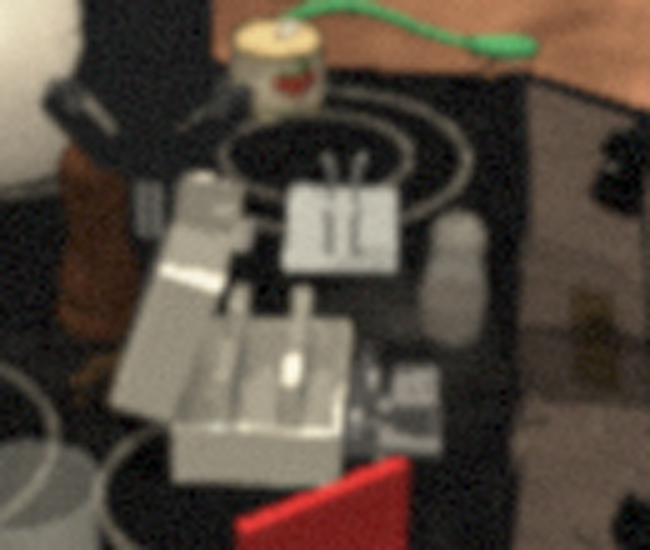

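The lid leans forward on the closed fingers: lid at crop (180,290), fingertips at (150,210). Both inserts stand in the case. I continue along the arc.

Request:
carry_out(
  series=[
    [[0.1, -0.8, 0, 0, 0, 0, 0], [0.1, -1.5, 0, 0, 0, 0, 0], [0.1, -2.2, 0.1, 0, 0, 0, 0], [0.1, -2.9, 0.3, 0, 0, 0, 0], [0.1, -3.6, 0.5, 0, 0, 0, 0], [0.1, -4.3, 0.7, 0, 0, 0, 0], [0.1, -4.9, 1, 0, 0, 0, 0], [0.1, -5.6, 1.4, 0, 0, 0, 0]],
  ],
)

```text
time: 16.73
tcp_pos: [0.6124, 0.122, 0.1459]
eef_rot: [0.0, 0.693, 0.721, 0.0]
wrist_force: [0.3, -0.6, 2.9]
gripper_width: -0.0
finger_force: 1.2
```

Request:
carry_out(
  series=[
    [[0, -0.6, 0.4, 0, 0, 0, 0], [0, -1.1, 0.8, 0, 0, 0, 0], [0, -1.7, 1.3, 0, 0, 0, 0], [0, -2.2, 1.8, 0, 0, 0, 0], [0, -2.6, 2.4, 0, 0, 0, 0], [0, -2.6, 2.4, 0, 0, 0, 0]],
  ],
)

```text
time: 17.23
tcp_pos: [0.5852, 0.1209, 0.1203]
eef_rot: [-0.001, 0.693, 0.721, -0.001]
wrist_force: [-0.9, 1.0, 1.9]
gripper_width: 0.0003
finger_force: 0.8
```

Request:
carry_out(
  series=[
    [[0, -0.2, 0.3, 0, 0, 0, 0], [0, -0.4, 0.6, 0, 0, 0, 0], [0, -0.5, 0.8, 0, 0, 0, 0], [0, -0.6, 1.0, 0, 0, 0, 0], [0, -0.7, 1.1, 0, 0, 0, 0], [0, -0.7, 1.2, 0, 0, 0, 0]],
  ],
)

```text
time: 17.73
tcp_pos: [0.5799, 0.1208, 0.1105]
eef_rot: [0.0, 0.693, 0.721, -0.0]
wrist_force: [-5.9, -0.7, 10.6]
gripper_width: -0.0004
finger_force: 5.3
```

Request:
carry_out(
  series=[
    [[0, 0, 0.05, 0, 0, 0, 0], [0, 0, 0.1, 0, 0, 0, 0], [0, -0.1, 0.15, 0, 0, 0, 0], [0, -0.1, 0.2, 0, 0, 0, 0], [0, -0.1, 0.25, 0, 0, 0, 0], [0, -0.1, 0.3, 0, 0, 0, 0]],
  ],
)

```text
time: 18.23
tcp_pos: [0.5783, 0.1207, 0.1076]
eef_rot: [-0.0, 0.693, 0.721, -0.001]
wrist_force: [-5.7, 0.6, 8.1]
gripper_width: 0.0007
finger_force: 3.7
```

Request:
carry_out(
  series=[
    [[0, 0, 0.05, 0, 0, 0, 0], [0, 0, 0.1, 0, 0, 0, 0], [0, 0, 0.15, 0, 0, 0, 0], [0, 0, 0.2, 0, 0, 0, 0], [0, 0, 0.25, 0, 0, 0, 0], [0, 0, 0.25, 0, 0, 0, 0]],
  ],
)

```text
time: 18.73
tcp_pos: [0.5793, 0.1204, 0.104]
eef_rot: [0.0, 0.693, 0.721, 0.0]
wrist_force: [1.5, 1.2, 0.3]
gripper_width: 0.0005
finger_force: 0.0
```

The force fell away, so the catch has snapped. I'll press slightly more to be sure.

Request:
carry_out(
  series=[
    [[0, 0, 0.05, 0, 0, 0, 0], [0, 0, 0.1, 0, 0, 0, 0], [0, 0, 0.1, 0, 0, 0, 0]],
  ],
)

```text
time: 18.98
tcp_pos: [0.5792, 0.1204, 0.1033]
eef_rot: [0.0, 0.693, 0.721, 0.0]
wrist_force: [0.1, -0.8, 1.8]
gripper_width: 0.0002
finger_force: 0.8
```

Request:
carry_out(
  series=[
    [[0, 0, 0.05, 0, 0, 0, 0], [0, 0, 0.1, 0, 0, 0, 0], [0, 0, 0.15, 0, 0, 0, 0], [0, 0, 0.15, 0, 0, 0, 0]],
  ],
)

```text
time: 19.32
tcp_pos: [0.5785, 0.1204, 0.1017]
eef_rot: [-0.0, 0.693, 0.721, -0.0]
wrist_force: [-2.4, 0.4, 2.7]
gripper_width: -0.0002
finger_force: 1.5
```

Request:
carry_out(
  series=[
    [[0, 0, -0.3, 0, 0, 0, 0], [0, 0, -1, 0, 0, 0, 0], [0, 0, -4, 0, 0, 0, 0], [0, 0, -8, 0, 0, 0, 0], [-2, 0, -11, 0, 0, 0, 0], [-6, 0, -12, 0, 0, 0, 0], [-10, 0, -12, 0, 0, 0, 0], [-13, 0, -12, 0, 0, 0, 0]],
  ],
)

```text
time: 19.98
tcp_pos: [0.5849, -0.0126, 0.224]
eef_rot: [0.002, 0.694, 0.72, 0.001]
wrist_force: [-0.0, -1.4, -1.0]
gripper_width: -0.0001
finger_force: 0.0
```

Request:
carry_out(
  series=[
    [[-3, 0, 0, 0, 0, 0, 0], [-6, 0, 0, 0, 0, 0, 0], [-7, 0, 0, 0, 0, 0, 0], [-7, 0, 0, 0, 0, 0, 0], [-7, 0, 0, 0, 0, 0, 0], [-7, 0, 0, 0, 0, 0, 0], [-7, 0, 0, 0, 0, 0, 0], [-7, 0, 0, 0, 0, 0, 0]],
  ],
)

```text
time: 20.65
tcp_pos: [0.5868, -0.0772, 0.222]
eef_rot: [-0.0, 0.692, 0.722, 0.0]
wrist_force: [0.9, -0.4, -0.9]
gripper_width: 0.0003
finger_force: 0.0
```

Run:
```python
from rel import *
rel(579,-80,220,92)
f=grab('top'); im=f['image']; P=pts(f); z=P[...,2]
cv2.imwrite('pics/end.png',cv2.resize(im[120:250,130:400,::-1],None,fx=2.9,fy=2.9,interpolation=cv2.INTER_CUBIC))
m=(P[...,1]>.05)&(P[...,1]<.2)&(z>.06)&(z<.3)&(P[...,0]>.53)&(P[...,0]<.72)
q=P[m]*1000; A=np.c_[q[:,0]-650,np.ones(len(q))]; print(len(q),np.percentile(q[:,2],[5,50,95,100]),np.linalg.lstsq(A,q[:,2],rcond=None)[0])
f0=None
```

```text
t 20.65 tcp [586.8 -77.2 222. ] F [ 0.9 -0.4 -0.9] w 0.0003 row [-0.24 -0.79  0.2 ] [ 0.  -0.   0.4] rows>= 0.2
1662 [74.33203264 78.14872362 81.75520927 84.20786841] [7.97373130e-03 7.84168948e+01]
```

View pics/end.png

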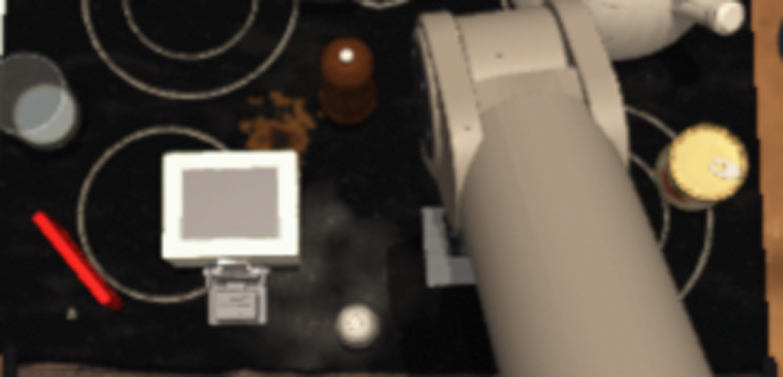

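The lid stays shut and level at crop (230,205), with its top at 78 mm as before. The mill, tumbler, tin and salt shaker have not moved, and the robot is clear of everything.

```bash
python3 -c "
from plant import ctrl; print(ctrl.hand_in())"
```

```text
the job is handed in; nothing more can be done
None
```

The job is handed in: the insert stands in the front slot, the lid is snapped shut and holding, and the mill, tumbler, tin, salt shaker and red look-alike were left alone; no verdict came back.

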